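# Line up the kaleidoscope tubes by size

## Task

Line up the four brass kaleidoscope tubes in order of size on the wooden rail, each standing upright and centred on its own round mark: the smallest on the red mark, then each next larger one on the next mark along, so that the largest is at the end away from the red mark. Leave the steel collar and the blue glass teardrop where they are, and do not knock any tube over.

Things in the scene. Friction and masses are not known exactly. Their poses are not given: they have to be found in the camera images.
- tube_1: The smallest of four polished brass tubes, standing upright on the bench, open at both ends: 28 mm outside diameter, 40 mm tall, 3 mm wall. Origin at the centre of its underside; z is the tube's axis, up.
- tube_2: The second smallest of four polished brass tubes, standing upright on the bench, open at both ends: 36 mm outside diameter, 54 mm tall, 3 mm wall. Origin at the centre of its underside; z is the tube's axis, up.
- tube_3: The second largest of four polished brass tubes, standing upright on the bench, open at both ends: 44 mm outside diameter, 68 mm tall, 3 mm wall. Origin at the centre of its underside; z is the tube's axis, up.
- tube_4: The largest of four polished brass tubes, standing upright on the bench, open at both ends: 52 mm outside diameter, 82 mm tall, 3 mm wall. Origin at the centre of its underside; z is the tube's axis, up.
- mark_red: Red round mark, 64 mm across, let in level with the top of a dark wooden rail (380 mm long, 85 mm wide, 12 mm high, fixed to the bench); nothing sticks up. It is at one end of the row of four marks, either end; the marks are in one straight line, 90 mm apart centre to centre. Origin at the mark's centre on the rail's top surface, z up; the rail's long direction is its y axis.
- mark_b: White round mark, 64 mm across, let in level with the top of a dark wooden rail (380 mm long, 85 mm wide, 12 mm high, fixed to the bench); nothing sticks up. One of the two inner marks of the row; whether it or mark_c is next to the red one varies. Origin at the mark's centre on the rail's top surface, z up; the rail's long direction is its y axis.
- mark_c: White round mark, 64 mm across, let in level with the top of a dark wooden rail (380 mm long, 85 mm wide, 12 mm high, fixed to the bench); nothing sticks up. The other inner mark of the row. Origin at the mark's centre on the rail's top surface, z up; the rail's long direction is its y axis.
- mark_end: White round mark, 64 mm across, let in level with the top of a dark wooden rail (380 mm long, 85 mm wide, 12 mm high, fixed to the bench); nothing sticks up. Always the last mark of the row, at the far end from the red one. Origin at the mark's centre on the rail's top surface, z up; the rail's long direction is its y axis.
- collar: Bystander: flat steel collar (ring) lying on the bench among the tubes, 48 mm outside, 36 mm inside, 14 mm high, loose. Origin at the centre of its underside.
- teardrop: Bystander: blue glass teardrop standing point up on the bench among the tubes, 40 mm across at its widest, 50 mm tall, loose. Origin at the centre of its underside.
Things that resemble listed ones, but are neither listed nor needed, are in the scene too. Leave any purple look-alike of the tube_4 alone.

How it is judged:
By the outcome, as a careful person would: the job done as asked, in the order asked, and still so for the second after the job is handed in, with the robot touching nothing.
It also fails if it takes over 106 s, if anything falls off the work surface, if the arm or the gripper's body presses on something with over 40 N, if the wrist force passes 120 N, or if a joint passes its speed limit or range.

## Robot

A 6-joint arm with a two-finger parallel gripper is mounted at the origin on the work surface. World frame = base frame: x ahead of the robot, y to its left, z up, the work surface at z = 0. Lengths are in m, angles in degrees, forces in N, time in s.
With the tool pointing down it reaches from about 0.325 to 0.85 m from the base axis. Payload 4.4 kg.
Tool frame: the origin (TCP) lies between the finger pads; the fingertips stand 17 mm ahead of it and the grasp point (between the pads) lies 2 mm behind it; z points along the fingers, y is the direction in which the jaws open and shut (so a half turn about z gives the same grasp; the last joint's range is limited). The gripper opens to 94 mm and grips with 3 to 60 N. Pads are 16 mm wide; open, the fingers measure 119 mm over their backs; the gripper's body (75 mm by 177 mm) begins 78 mm behind the grasp point.
Start: joints at [-85.8, 11.837, 88.321, -0, 79.842, -8.623], TCP at [0.128, -0.561, 0.222] pointing down, gripper open.
Joint ranges: [-156.59, 156.59], [-49.26, 127.26], [12.9, 141.05], [-63.56, 243.56], [4.71, 150.69], [-161.64, 161.64]. Speed limits (degrees/s): [159.86, 159.86, 180, 180, 180, 180].

## Interface

Orientations are given as [roll, pitch, yaw] about the fixed x, y, z axes, in that order (R = Rz(yaw) Ry(pitch) Rx(roll)).
In Python, from workcell import manip gives the robot as it stands.
- The arm moves only by the shell command python3 -m creep 'ROWS' [FORCE]. ROWS is a JSON object of lists of equal length, an entry for each row: "rot": the turn, a rotation vector about the tool's x, y, z in degrees, a list of three; "offset": the shift along the tool's x, y, z in cm, a list of three; "gripper": the closure in counts, from 0 (fully open) to 255 (shut). In form: {"rot": [[ax, ay, az], ...], "offset": [[dx, dy, dz], ...], "gripper": [gripper, ...]}. A call has 1 to 12 rows; each row shifts and turns the commanded pose from where the row before left it, along the tool's axes as they then stand; what a row does not reach is not made up. A row lasts 1/8 s, in which the tool goes at most 62.5 mm and 10.7 degrees, less where a joint would pass 70% of its speed; a pose out of reach is approached as far as the arm can. A call with a gripper value outside its range is refused whole. The fingers move at their own pace and stop on an object; FORCE is the grip in N (left out, the last holds). Time passes only in rows, so rows that do not move let the fingers close. It gives the time, the measured TCP pose, the force and the opening at its end, in the units of the state.
- manip.sense(): the state, without advancing time (a new reading comes with each control period).
- manip.get_image(name): name is "scene" or "top"; returns the picture (400x640x3 uint8, red, green, blue); there is no depth.
- manip.camera_model(name): a dict with "vertical_fov" (degrees; the focal length in pixels is half the picture's height over the tangent of half this angle, whatever the lens; pixels are square), "cx", "cy" (the principal point, pixels), "D" ([k1, k2, p1, p2, k3] as OpenCV has them; the pictures are not rectified), "R" (3x3) and "t" (3): a world point X has camera coordinates R X + t. Camera axes: x right, y down, z forward; pixel columns grow to the right and rows downward; lengths in m; the calibration is good to about 2 mm. A picture is of the moment at which its call begins. camera_model takes no time and is no camera call.
- manip.sign_off(): hands the job in, once; it reports no verdict.
The state is a dict: "t": time; "qpos": joint angles; "qd": joint speeds; "tau": joint torques, N m; "position": TCP position; "eef_rot": TCP orientation; "force": force on the tool from outside, world axes, zero at the start; "ft_torque": the same for the moment, N m; "width": finger opening in m.
Only numpy, scipy, OpenCV 4.12 (cv2) and the standard library are available. Lean on these libraries where they do the work, as an engineer would, in place of code of your own. Each camera call takes 0.05 s, during which the arm holds its last target. There are 200 camera calls.

## Working session

There is one attempt and no reset: what is moved stays moved. The work goes in short steps, Python scripts to look and compute and a shell command to move; the robot and the scene stay as the last step left them, time stands still between calls to the robot, and variables do not carry over. Pictures are saved under pics/ and viewed, about 12 in all and at most 16, crops included, and the job is handed in when it is done.

```bash
mkdir -p pics
python3 - <<'E'
from workcell import manip
import cv2
for n in("scene","top"):
    cv2.imwrite(f"pics/{n}0.png",manip.get_image(n)[:,:,::-1]); print(n,manip.camera_model(n))
print(manip.sense())
E
```

```text
scene {'vertical_fov': 49.85509326327897, 'cx': 325.52753476849705, 'cy': 201.9304987701639, 'D': array([0.00818885, 0.        , 0.        , 0.        , 0.        ]), 'R': array([[-0.57478659,  0.81791721, -0.02513571],
       [ 0.42049439,  0.26887001, -0.86654105],
       [-0.7020006 , -0.5086456 , -0.49847247]]), 't': array([ 0.35141039, -0.17250656,  1.26341148])}
top {'vertical_fov': 57.323785226447534, 'cx': 322.42073431217955, 'cy': 201.3535595662138, 'D': array([-0.08416811,  0.        ,  0.        ,  0.        ,  0.        ]), 'R': array([[ 0.00485077, -0.99919598,  0.03979767],
       [-0.99434762, -0.00904073, -0.10578785],
       [ 0.10606259, -0.03905956, -0.99359201]]), 't': array([-0.03334898,  0.53661985,  0.69747144])}
{'t': 0.1, 'qpos': array([-8.58008799e+01,  1.18814977e+01,  8.83956683e+01,  6.88314815e-04,
        7.98426901e+01, -8.61996082e+00]), 'qd': array([ 0.03185014, -0.04349674, -0.23379533,  0.03081227, -0.05789207,
        0.14368655]), 'tau': array([ 1.91757904e-04, -3.71864820e+01, -2.82290930e+01,  6.99961279e-02,
        3.10487521e-02, -5.43610827e-05]), 'position': array([ 0.12754808, -0.55995946,  0.22139361]), 'eef_rot': array([-1.79881599e+02, -1.86336255e-02,  1.28189395e+01]), 'force': array([-0.2883956 ,  0.60341384, -0.09359205]), 'ft_torque': array([ 0.00821619, -0.03192983, -0.01703531]), 'width': 0.09378413691895666}
```

View pics/top0.png

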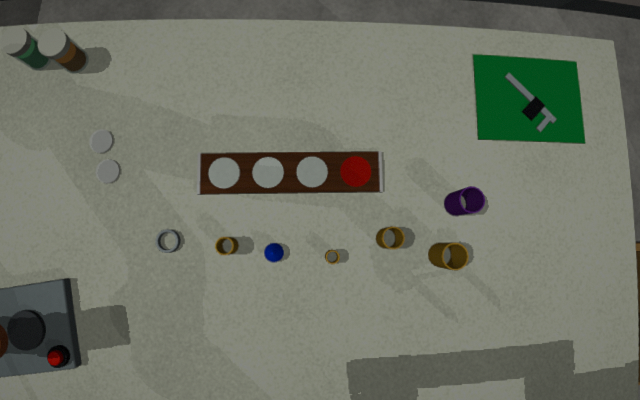

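View pics/scene0.png

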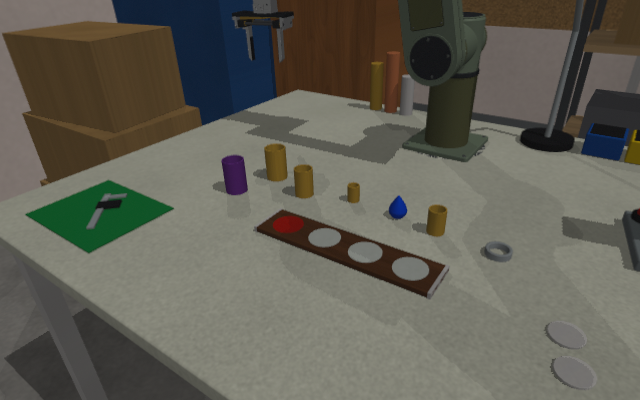

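The top view shows the brass tubes at (448,256) = tube_4, (390,237) = tube_3, (227,246) = tube_2 and (332,256) = tube_1, ranked by rim size. The purple look-alike is at (465,201), the collar at (168,240) and the teardrop at (274,253). The red mark is at (356,171) and the end mark at (224,173). The scene view shows the same order, with no other brass tubes near the rail. Next I'll measure positions and make a crop to confirm.

```bash
cat > h.py <<'E'
from workcell import manip
import cv2, numpy as np
def cam(n):
    c=manip.camera_model(n); f=200/np.tan(np.radians(c["vertical_fov"]/2))
    K=np.array([[f,0,c["cx"]],[0,f,c["cy"]],[0,0,1]]); R=np.array(c["R"]); t=np.array(c["t"])
    return K,np.array(c["D"]),R,t,-R.T@t
def cast(n,px,z):
    K,D,R,t,C=cam(n)
    u=cv2.undistortPoints(np.float64(px).reshape(-1,1,2),K,D)[:,0]
    d=np.c_[u,np.ones(len(u))]@R
    return (C+d*((z-C[2])/d[:,2])[:,None])[:,:2]
def proj(n,X):
    K,D,R,t,C=cam(n); return cv2.projectPoints(np.float64(X).reshape(-1,1,3),cv2.Rodrigues(R)[0],t,K,D)[0][:,0]
def blobs(img,cond,S=4,mina=20):
    big=cv2.resize(img,None,fx=S,fy=S,interpolation=cv2.INTER_CUBIC).astype(int)
    m=cond(big[...,0],big[...,1],big[...,2]).astype(np.uint8)
    cs,_=cv2.findContours(m,cv2.RETR_EXTERNAL,cv2.CHAIN_APPROX_NONE)
    return [(c[:,0]+.5)/S-.5 for c in cs if cv2.contourArea(c)>mina*S*S]
brass=lambda r,g,b:(r>1.6*b)&(r-b>35)&(g>.5*r)&(g<.9*r)
SZ={1:(.014,.040),2:(.018,.054),3:(.022,.068),4:(.026,.082)}
def tube(n,c,k,z0=0):
    r,h=SZ[k]; P=cast(n,c,z0+h); C=cam(n)[4][:2]
    o=P.mean(0)
    for _ in range(5):
        d=o-C; d/=np.linalg.norm(d); e=np.array([-d[1],d[0]])
        w=np.ptp(P@e); o=d*((P@d).max()-r)+e*((P@e).max()+(P@e).min())/2
    return o,w
E
python3 - <<'E'
from h import *
img=manip.get_image("top"); print("cam",cam("top")[4],cam("scene")[4])
for c in blobs(img,brass):
    m=c.mean(0)
    if not(150<m[1]<300 and m[0]>150): continue
    print(m.round(), [ (k,*np.round(np.r_[tube("top",c,k)]*1000,1)) if 0 else (k,(tube("top",c,k)[0]*1000).round(1),round(tube("top",c,k)[1]*1000,1)) for k in SZ])
for nm,cond in(("red",lambda r,g,b:(r>110)&(g<50)&(b<50)),("white",lambda r,g,b:(np.minimum(r,np.minimum(g,b))>165)),("blue",lambda r,g,b:(b>90)&(r<60)&(g<80)),("purple",lambda r,g,b:(b>1.5*g+15)&(r>1.5*g+10))):
    for c in blobs(img,cond):
        m=cv2.fitEllipse(c.astype(np.float32))[0]
        if 120<m[0]<500 and 140<m[1]<300: print(nm,np.round(m,1),(cast("top",[m],.012)[0]*1000).round(1))
print("collar",cast("top",[[168,240]],.014))
cv2.imwrite("pics/crop.png",cv2.resize(img[140:290,140:500,::-1],None,fx=2.2,fy=2.2,interpolation=cv2.INTER_CUBIC))
E
```

```text
cam [ 0.45977281 -0.0012278   0.75109712] [1.16143964 0.40158593 0.48912478]
[332. 257.] [(1, array([428.7, -48.8]), np.float64(27.5)), (2, array([431.6, -44.3]), np.float64(26.9)), (3, array([434.6, -39.8]), np.float64(26.4)), (4, array([437.5, -35.2]), np.float64(25.9))]
[638. 247.] [(1, array([ 443.4, -703.1]), np.float64(16.8)), (2, array([ 443.8, -685. ]), np.float64(16.4)), (3, array([ 444.2, -666.9]), np.float64(16.1)), (4, array([ 444.6, -648.8]), np.float64(15.8))]
[449. 255.] [(1, array([ 428.1, -305.5]), np.float64(54.3)), (2, array([ 429.2, -295.3]), np.float64(53.2)), (3, array([ 430.3, -285. ]), np.float64(52.1)), (4, array([ 431.3, -274.8]), np.float64(51.1))]
[226. 245.] [(1, array([448.3, 163.8]), np.float64(35.2)), (2, array([448.8, 156.2]), np.float64(34.5)), (3, array([449.3, 148.7]), np.float64(33.8)), (4, array([449.9, 141.2]), np.float64(33.1))]
[390. 238.] [(1, array([ 466.2, -176.6]), np.float64(44.6)), (2, array([ 465.9, -168.9]), np.float64(43.8)), (3, array([ 465.6, -161.2]), np.float64(42.9)), (4, array([ 465.3, -153.5]), np.float64(42.0))]
[293. 185.] [(
[... 1236 characters left out ...]
array([618.8, 129.6]), np.float64(28.7)), (3, array([612.2, 124.2]), np.float64(28.1)), (4, array([605.6, 118.8]), np.float64(27.5))]
[300. 154.] [(1, array([620.5,  16.9]), np.float64(46.1)), (2, array([613.1,  16. ]), np.float64(45.2)), (3, array([605.7,  15.2]), np.float64(44.3)), (4, array([598.2,  14.4]), np.float64(43.4))]
[345. 157.] [(1, array([643.4, -84.9]), np.float64(129.8)), (2, array([635.9, -81.5]), np.float64(127.3)), (3, array([628.4, -78.1]), np.float64(124.7)), (4, array([620.9, -74.6]), np.float64(122.1))]
red [364.8 176.2] [ 591.6 -117.4]
red [367. 168.] [ 608.8 -122.3]
blue [269.8 253.8] [432.3  74.5]
purple [464.8 201. ] [ 542.1 -328.6]
collar [[0.45774969 0.27913402]]
```

View pics/crop.png

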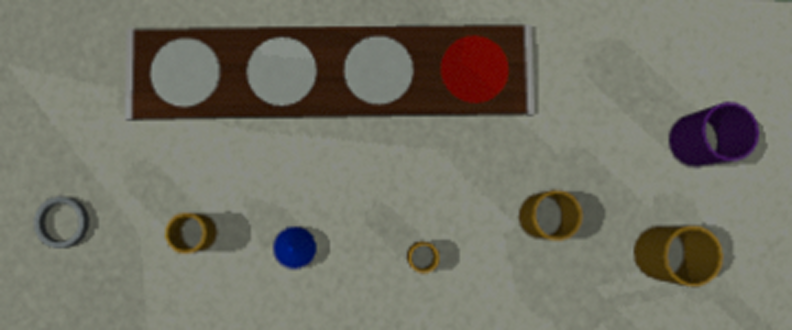

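Run:
```python
from h import *
redf=lambda r,g,b:(r>90)&(r>3*g)&(r>3*b)
wh=lambda r,g,b:(np.minimum(r,np.minimum(g,b))>95)&(abs(r-b)<40)
for n,box in(("top",(150,190,205,375)),("scene",(210,285,262,435))):
    img=manip.get_image(n)
    for nm,cond in(("red",redf),("white",wh)):
        for c in blobs(img,cond,mina=100):
            m,ax,_=cv2.fitEllipse(c.astype(np.float32))
            P=cast(n,c,.012); (x,y),a,_=cv2.fitEllipse((P*1000).astype(np.float32))
            if box[0]<m[1]<box[1] and box[2]<m[0]<box[3] and max(a)<100: print(n,nm,np.round(m,1),round(x,1),round(y,1),np.round(a,1))
    if n=="scene":
        for c in blobs(img,brass):
            m=c.mean(0)
            if 235<m[0]<460 and 130<m[1]<240: 
                k=1 if abs(m[0]-353)<10 else 2 if m[0]>400 else 3 if m[0]>290 else 4
                P=cast(n,c,0);C=cam(n)[4][:2]; r=SZ[k][0]; o=P.mean(0)
                for _ in range(5):
                    d=o-C;d/=np.linalg.norm(d);e=np.array([-d[1],d[0]]); b=(P@d).min()
                    Q=P[P@d<b+.03]; o=d*(b+r)+e*((Q@e).max()+(Q@e).min())/2
                print(k,m.round(),(o*1000).round(1))
```

```text
top red [355.4 171. ] 602.5 -98.2 [61.8 62.1]
scene red [287.5 223.9] 604.8 -99.6 [60.2 62.4]
2 [437. 220.] [449.6 156.5]
1 [353. 192.] [429.5 -50.1]
3 [303. 181.] [ 466.6 -163.6]
4 [276. 162.] [ 432.4 -277.8]
```

Run:
```python
from h import *
for n,pts in(("top",[(224,173),(268,172),(312,172)]),("scene",[(324,238),(365,252),(410,268)])):
    img=manip.get_image(n)
    for p in pts:
        v=img[p[1],p[0]].astype(int); mid=(v.min()+60)/2
        for c in blobs(img,lambda r,g,b:b>mid,mina=100):
            P=cast(n,c,.012)
            if cv2.pointPolygonTest(c.astype(np.float32),p,False)>0:
                (x,y),a,_=cv2.fitEllipse((P*1000).astype(np.float32)); print(n,p,v,round(x,1),round(y,1),np.round(a,1))
```

```text
top (224, 173) [123 130 123] 562.6 -20.2 [ 879.3 1685.5]
top (268, 172) [122 128 121] 562.8 -20.6 [ 879.7 1686. ]
top (312, 172) [122 127 120] 562.8 -20.6 [ 879.7 1686. ]
scene (324, 238) [116 120 114] -664.4 -2854.5 [1695.2 7452.9]
scene (365, 252) [117 119 114] -664.4 -2854.5 [1695.2 7452.9]
scene (410, 268) [116 119 113] -661.4 -2859.7 [1688.6 7461.2]
```

```bash
sed -i 's/RETR_EXTERNAL/RETR_LIST/' h.py
python3 - <<'E'
from h import *
for n,pts in(("top",[(224,173),(268,172),(312,172)]),("scene",[(324,238),(365,252),(410,268)])):
    img=manip.get_image(n)
    for p in pts:
        for c in blobs(img,lambda r,g,b:b>70,mina=100):
            P=cast(n,c,.012)
            if cv2.pointPolygonTest(c.astype(np.float32),p,False)>0:
                (x,y),a,_=cv2.fitEllipse((P*1000).astype(np.float32)); 
                if max(a)<100: print(n,p,round(x,1),round(y,1),np.round(a,1))
E
python3 -m creep '{"rot":[[0,0,0]],"offset":[[0,0,0]],"gripper":[0]}'
```

```text
top (224, 173) 596.3 172.0 [63.9 64.1]
top (268, 172) 598.3 82.2 [63.7 64.1]
top (312, 172) 600.3 -7.8 [63.7 63.8]
scene (324, 238) 602.6 -9.0 [63.4 64.6]
scene (365, 252) 600.5 81.1 [63.6 64.5]
scene (410, 268) 598.4 171.2 [63.6 64.5]
t: 0.57
position: [0.1276, -0.5607, 0.2225]
eef_rot: [180.0, 0.0, 12.8]
force: [-0.3, 0.1, 0.7]
width: 0.0942
```

```bash
python3 -m creep '{"rot":[[0,0,-9.65],[0,0,-9.65],[0,0,-9.65],[0,0,-9.65],[0,0,-9.65],[0,0,-9.65],[0,0,-9.65],[0,0,-9.65],[0,0,0],[0,0,0],[0,0,0],[0,0,0]],"offset":[[0,0,0],[0,0,0],[0,0,0],[0,0,0],[0,0,0],[0,0,0],[0,0,0],[0,0,0],[3.5,3.8,0],[3.5,3.8,0],[3.5,3.8,0],[3.5,3.8,0]],"gripper":[0,0,0,0,0,0,0,0,0,0,0,0]}' 20
python3 -m creep '{"rot":[[0,0,0],[0,0,0],[0,0,0],[0,0,0],[0,0,0],[0,0,0]],"offset":[[3.5,3.8,0],[3.5,3.8,0],[3.5,3.8,0],[3.5,3.8,0],[0,0,0],[0,0,0]],"gripper":[0,0,0,0,0,0]}'
```

```text
t: 2.08
position: [0.2806, -0.4195, 0.2227]
eef_rot: [180.0, 0.0, 90.0]
force: [1.2, 0.7, 1.1]
width: 0.0938
t: 2.82
position: [0.4313, -0.2807, 0.2224]
eef_rot: [-180.0, 0.0, 90.1]
force: [0.4, -0.5, -0.1]
width: 0.094
```

```bash
python3 -m creep '{"rot":[[0,0,0],[0,0,0],[0,0,0],[0,0,0],[0,0,0],[0,0,0],[0,0,0],[0,0,0]],"offset":[[0.44,0.05,0],[0,0,3.5],[0,0,3.5],[0,0,3.5],[0,0,3.5],[0,0,2.5],[0,0,1.3],[0,0,0]],"gripper":[0,0,0,0,0,0,0,0]}'
python3 -m creep '{"rot":[[0,0,0],[0,0,0],[0,0,0],[0,0,0],[0,0,0],[0,0,0],[0,0,0],[0,0,0]],"offset":[[0,0,0],[0,0,0],[0,0,0],[0,0,0],[0,0,0],[0,0,0],[0,0,0],[0,0,0]],"gripper":[60,80,95,105,115,125,150,150]}' 20
```

```text
t: 3.82
position: [0.4311, -0.2763, 0.0439]
eef_rot: [-179.9, -0.1, 89.9]
force: [0.5, -0.3, -0.1]
width: 0.0938
t: 4.82
position: [0.4319, -0.2761, 0.0445]
eef_rot: [-180.0, -0.0, 90.0]
force: [-1.2, 1.1, 2.1]
width: 0.0512
```

```bash
python3 -m creep '{"rot":[[0,0,0],[0,0,0],[0,0,0],[0,0,0],[0,0,0],[0,0,0]],"offset":[[0,0,1e-3],[0,0,-2],[0,0,-3],[0,0,-4],[0,0,-3],[0,0,-2]],"gripper":[150,150,150,150,150,150]}'
python3 -m creep '{"rot":[[0,0,0],[0,0,0],[0,0,0],[0,0,0],[0,0,0],[0,0,0],[0,0,0],[0,0,0],[0,0,0],[0,0,0],[0,0,0],[0,0,0]],"offset":[[2,0.7,0],[4,1.5,0],[4.6,1.7,0],[4.6,1.7,0],[4.6,1.7,0],[4.6,1.7,0],[4.6,1.7,0],[4.6,1.7,0],[4.6,1.7,0],[4,1.5,0],[2.5,1,0],[0,0,0]],"gripper":[150,150,150,150,150,150,150,150,150,150,150,150]}'
```

```text
t: 5.58
position: [0.4324, -0.2763, 0.1857]
eef_rot: [179.9, 0.1, 90.0]
force: [0.4, 0.4, -2.4]
width: 0.0512
t: 7.08
position: [0.5976, 0.1726, 0.1833]
eef_rot: [-179.9, -0.0, 90.2]
force: [-1.1, -0.2, -1.1]
width: 0.0511
```

```bash
python3 -m creep '{"rot":[[0,0,0],[0,0,0],[0,0,0],[0,0,0],[0,0,0],[0,0,0],[0,0,0]],"offset":[[0,0,2],[0,0,3],[0,0,3],[0,0,2.5],[0,0,1.5],[0,0,0.4],[0,0,0]],"gripper":[150,150,150,150,150,150,150]}'
cat >> h.py <<'E'
def chk(name,box=(180,130,420,280)):
    im=manip.get_image("scene"); x0,y0,x1,y1=box
    a=[manip.sense()["position"]]
    for _ in range(5): manip.get_image("top"); a.append(manip.sense()["position"])
    t=manip.get_image("top")[130:290,140:500]
    s=im[150:300,200:500]
    v=np.vstack([cv2.resize(t,(600,267),interpolation=cv2.INTER_CUBIC),cv2.resize(s,(600,300),interpolation=cv2.INTER_CUBIC)])
    cv2.imwrite(f"pics/{name}.png",v[:,:,::-1]); print("pos",np.mean(a,0).round(4))
E
python3 -c "from h import *;chk('p4')"
```

```text
t: 7.95
position: [0.5981, 0.1706, 0.0607]
eef_rot: [180.0, -0.0, 90.0]
force: [0.3, 0.7, -1.3]
width: 0.0508
pos [0.5987 0.171  0.0616]
```

View pics/p4.png

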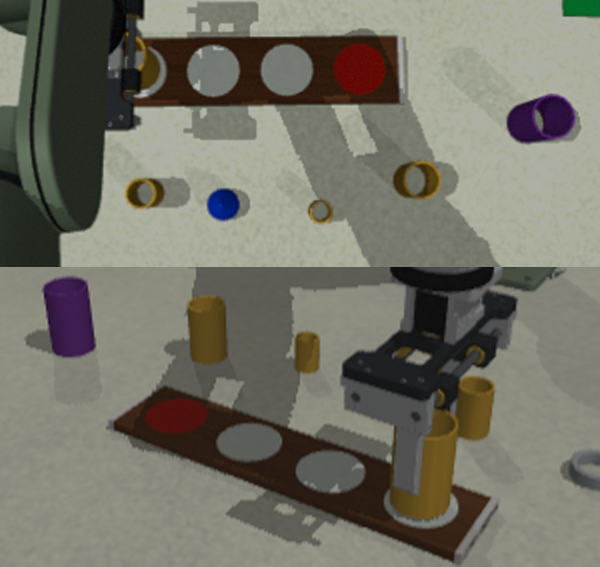

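The view shows tube_4 upright in the jaws just above the end mark, with an even white margin around its foot at about (420,505). Now I'll seat and release it.

```bash
python3 -m creep '{"rot":[[0,0,0],[0,0,0],[0,0,0],[0,0,0]],"offset":[[0.05,-0.1,0.25],[0,0,0.1],[0,0,0.05],[0,0,0]],"gripper":[150,150,150,150]}'
python3 -m creep '{"rot":[[0,0,0],[0,0,0],[0,0,0],[0,0,0],[0,0,0],[0,0,0],[0,0,0],[0,0,0],[0,0,0],[0,0,0],[0,0,0]],"offset":[[0,0,0],[0,0,0],[0,0,0],[0,0,0],[0,0,0],[0,0,0],[0,0,-1],[0,0,-3],[0,0,-4],[0,0,-4],[0,0,-2]],"gripper":[110,90,60,30,0,0,0,0,0,0,0]}'
```

```text
t: 8.8
position: [0.5967, 0.1715, 0.0566]
eef_rot: [-180.0, -0.0, 90.0]
force: [-1.7, -0.4, 1.2]
width: 0.0511
t: 10.18
position: [0.5983, 0.1717, 0.2002]
eef_rot: [179.7, -0.0, 90.0]
force: [-0.3, -0.3, 0.6]
width: 0.094
```

```bash
python3 -m creep '{"rot":[[0,0,0],[0,0,0],[0,0,0],[0,0,0],[0,0,0],[0,0,0],[0,0,0],[0,0,0],[0,0,0],[0,0,0]],"offset":[[-3,-1.15,0],[-4.4,-1.75,0],[-4.4,-1.75,0],[-4.4,-1.75,0],[-4.4,-1.75,0],[-4.4,-1.75,0],[-4.4,-1.75,0],[-4,-1.5,0],[0,0,0],[0,0,0]],"gripper":[0,0,0,0,0,0,0,0,0,0]}'; python3 -c "
from h import *
a=[]
for _ in range(6): manip.get_image('top'); a.append(manip.sense()['position'])
print(np.mean(a,0))"
```

```text
t: 11.42
position: [0.4653, -0.1621, 0.1961]
eef_rot: [-180.0, -0.1, 90.0]
force: [-0.1, 0.5, -0.7]
width: 0.0939
[ 0.46565507 -0.1616173   0.19627122]
```

```bash
python3 -m creep '{"rot":[[0,0,0],[0,0,0],[0,0,0],[0,0,0],[0,0,0],[0,0,0],[0,0,0]],"offset":[[-0.08,0.05,2],[0,0,3.5],[0,0,3.5],[0,0,3.5],[0,0,2.3],[0,0,1],[0,0,0]],"gripper":[0,0,0,0,0,0,0]}'
python3 -m creep '{"rot":[[0,0,0],[0,0,0],[0,0,0],[0,0,0],[0,0,0],[0,0,0],[0,0,0],[0,0,0],[0,0,0]],"offset":[[0,0,0],[0,0,0],[0,0,0],[0,0,0],[0,0,0],[0,0,0],[0,0,0],[0,0,0],[0,0,0]],"gripper":[60,85,105,120,130,140,150,170,170]}' 20
python3 -m creep '{"rot":[[0,0,0],[0,0,0],[0,0,0],[0,0,0],[0,0,0],[0,0,0]],"offset":[[0,0,-1],[0,0,-2],[0,0,-4],[0,0,-4],[0,0,-3],[0,0,0]],"gripper":[170,170,170,170,170,170]}'
```

```text
t: 12.6
position: [0.4658, -0.1631, 0.0382]
eef_rot: [-179.9, -0.0, 90.1]
force: [-0.0, 0.2, -0.0]
width: 0.0942
t: 13.72
position: [0.4661, -0.1634, 0.0385]
eef_rot: [180.0, -0.0, 90.0]
force: [0.8, 0.0, -0.9]
width: 0.043
t: 14.48
position: [0.4677, -0.1644, 0.1814]
eef_rot: [179.7, 0.2, 90.0]
force: [0.9, 0.5, -1.5]
width: 0.0429
```

```bash
python3 -m creep '{"rot":[[0,0,0],[0,0,0],[0,0,0],[0,0,0],[0,0,0],[0,0,0],[0,0,0],[0,0,0]],"offset":[[2,1.1,0],[4,2.2,0],[4.2,2.3,0],[4.2,2.3,0],[4.2,2.3,0],[3.8,2.1,0],[2,1.03,0],[0,0,0]],"gripper":[170,170,170,170,170,170,170,170]}'
python3 -m creep '{"rot":[[0,0,0],[0,0,0],[0,0,0],[0,0,0],[0,0,0],[0,0,0],[0,0,0]],"offset":[[0,0,2],[0,0,3],[0,0,3],[0,0,2.5],[0,0,1.5],[0,0,0.4],[0,0,0]],"gripper":[170,170,170,170,170,170,170]}'; python3 -c "from h import *;chk('p3')"
```

```text
t: 15.48
position: [0.5984, 0.0813, 0.1768]
eef_rot: [-179.8, 0.0, 90.1]
force: [-0.2, 0.8, -1.4]
width: 0.0429
t: 16.35
position: [0.5995, 0.0802, 0.055]
eef_rot: [180.0, 0.0, 90.0]
force: [0.0, 0.7, -1.1]
width: 0.043
pos [0.6    0.0806 0.0556]
```

View pics/p3.png

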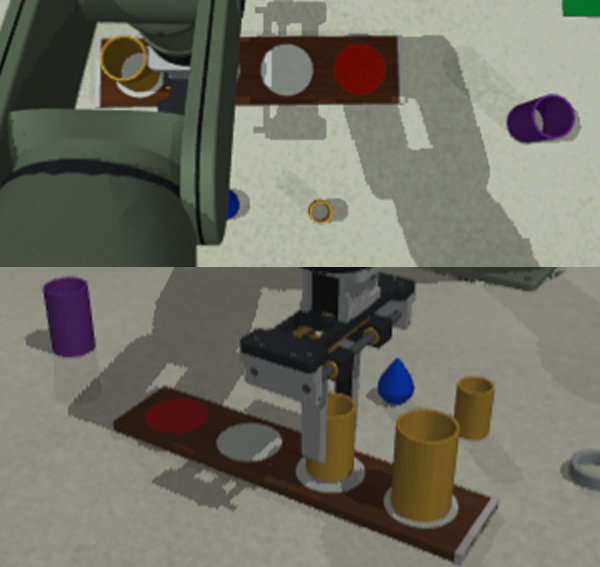

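Tube_4 stands on the end mark at (425,510), and tube_3 hangs upright just above its mark at (330,475).

```bash
python3 -m creep '{"rot":[[0,0,0],[0,0,0],[0,0,0],[0,0,0]],"offset":[[0.06,-0.03,0.25],[0,0,0.1],[0,0,0.05],[0,0,0]],"gripper":[170,170,170,170]}'
python3 -m creep '{"rot":[[0,0,0],[0,0,0],[0,0,0],[0,0,0],[0,0,0],[0,0,0],[0,0,0],[0,0,0],[0,0,0],[0,0,0],[0,0,0]],"offset":[[0,0,0],[0,0,0],[0,0,0],[0,0,0],[0,0,0],[0,0,0],[0,0,-1],[0,0,-3],[0,0,-4],[0,0,-4],[0,0,-2]],"gripper":[130,110,80,40,0,0,0,0,0,0,0]}'
python3 -m creep '{"rot":[[0,0,0],[0,0,0],[0,0,0],[0,0,0],[0,0,0],[0,0,0]],"offset":[[1.5,-3,0],[2,-4,0],[2,-4,0],[1.5,-3,0],[0.4,-1,0],[0,0,0]],"gripper":[0,0,0,0,0,0]}'; python3 -c "
from h import *
a=[]
for _ in range(6): manip.get_image('top'); a.append(manip.sense()['position'])
print(np.mean(a,0))"
```

```text
t: 17.2
position: [0.5988, 0.0813, 0.0505]
eef_rot: [-180.0, -0.0, 90.0]
force: [-0.6, -0.1, -0.2]
width: 0.0432
t: 18.58
position: [0.6005, 0.0812, 0.1945]
eef_rot: [179.7, 0.0, 90.0]
force: [-0.1, -0.1, -0.3]
width: 0.0942
t: 19.32
position: [0.4493, 0.1552, 0.1911]
eef_rot: [179.9, 0.0, 90.1]
force: [0.1, -0.4, 0.3]
width: 0.0939
[0.44991824 0.15474035 0.19073015]
```

```bash
python3 -m creep '{"rot":[[0,0,0],[0,0,0],[0,0,0],[0,0,0],[0,0,0],[0,0,0],[0,0,0]],"offset":[[0.12,-0.05,2],[0,0,3.5],[0,0,3.5],[0,0,3.5],[0,0,2.5],[0,0,1],[0,0,0]],"gripper":[0,0,0,0,0,0,0]}'
python3 -m creep '{"rot":[[0,0,0],[0,0,0],[0,0,0],[0,0,0],[0,0,0],[0,0,0],[0,0,0],[0,0,0],[0,0,0],[0,0,0]],"offset":[[0,0,0],[0,0,0],[0,0,0],[0,0,0],[0,0,0],[0,0,0],[0,0,0],[0,0,0],[0,0,0],[0,0,0]],"gripper":[60,90,115,130,140,150,160,170,190,190]}' 15
python3 -m creep '{"rot":[[0,0,0],[0,0,0],[0,0,0],[0,0,0],[0,0,0],[0,0,0]],"offset":[[0,0,-1],[0,0,-3],[0,0,-4],[0,0,-4],[0,0,-3],[0,0,0]],"gripper":[190,190,190,190,190,190]}'
```

```text
t: 20.5
position: [0.4483, 0.1562, 0.0301]
eef_rot: [-179.9, 0.0, 90.0]
force: [0.5, -1.0, -0.6]
width: 0.0942
t: 21.75
position: [0.4484, 0.1564, 0.0304]
eef_rot: [180.0, -0.0, 90.0]
force: [0.2, -0.4, 0.3]
width: 0.0351
t: 22.5
position: [0.4503, 0.1568, 0.1835]
eef_rot: [179.6, -0.1, 90.0]
force: [0.4, -0.1, -1.4]
width: 0.0358
```

```bash
python3 -m creep '{"rot":[[0,0,0],[0,0,0],[0,0,0],[0,0,0],[0,0,0],[0,0,0],[0,0,0]],"offset":[[-2,1.9,0],[-3.2,3,0],[-3.3,3,0],[-3.3,3,0],[-3,2.8,0],[-1.67,1.54,0],[0,0,0]],"gripper":[190,190,190,190,190,190,190]}'
python3 -m creep '{"rot":[[0,0,0],[0,0,0],[0,0,0],[0,0,0],[0,0,0],[0,0,0],[0,0,0]],"offset":[[0,0,2],[0,0,3],[0,0,3],[0,0,3],[0,0,2],[0,0,0.4],[0,0,0]],"gripper":[190,190,190,190,190,190,190]}'; python3 -c "from h import *;chk('p2')"
```

```text
t: 23.38
position: [0.6001, -0.0093, 0.178]
eef_rot: [-179.8, -0.0, 89.9]
force: [-0.9, 0.1, -1.9]
width: 0.0357
t: 24.25
position: [0.601, -0.008, 0.0468]
eef_rot: [180.0, 0.0, 90.0]
force: [0.0, 0.4, -0.3]
width: 0.0354
pos [ 0.6018 -0.0084  0.0477]
```

View pics/p2.png

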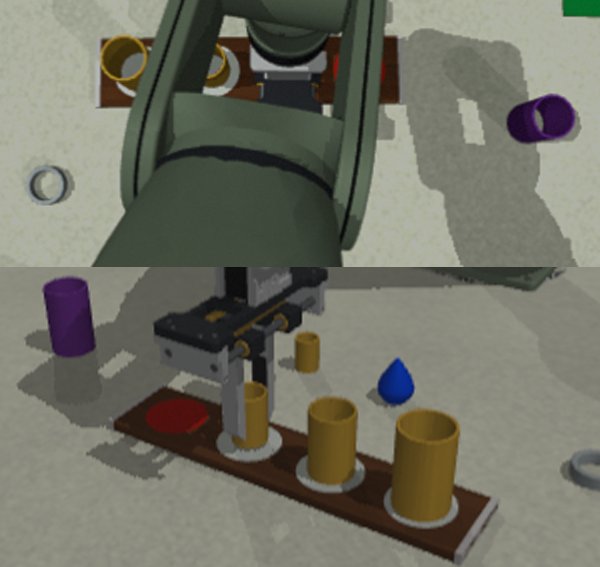

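Tubes 3 and 4 are standing, and tube_2 is centred above its mark at (250,440).

```bash
python3 -m creep '{"rot":[[0,0,0],[0,0,0],[0,0,0],[0,0,0]],"offset":[[0,0,0.25],[0,0,0.1],[0,0,0.05],[0,0,0]],"gripper":[190,190,190,190]}'
python3 -m creep '{"rot":[[0,0,0],[0,0,0],[0,0,0],[0,0,0],[0,0,0],[0,0,0],[0,0,0],[0,0,0],[0,0,0],[0,0,0],[0,0,0]],"offset":[[0,0,0],[0,0,0],[0,0,0],[0,0,0],[0,0,0],[0,0,0],[0,0,-1],[0,0,-3],[0,0,-4],[0,0,-4],[0,0,-2]],"gripper":[150,130,90,40,0,0,0,0,0,0,0]}'
python3 -m creep '{"rot":[[0,0,0],[0,0,0],[0,0,0],[0,0,0],[0,0,0],[0,0,0]],"offset":[[-0.8,-3.2,0],[-1,-4.2,0],[-1,-4.2,0],[-0.9,-3.6,0],[-0.4,-2,0],[0,0,0]],"gripper":[0,0,0,0,0,0]}'; python3 -c "
from h import *
a=[]
for _ in range(6): manip.get_image('top'); a.append(manip.sense()['position'])
print(np.mean(a,0))"
```

```text
t: 25.1
position: [0.6007, -0.0083, 0.0425]
eef_rot: [-180.0, -0.0, 90.0]
force: [-1.1, -0.1, 0.2]
width: 0.0355
t: 26.48
position: [0.6024, -0.0085, 0.1865]
eef_rot: [179.7, 0.0, 90.0]
force: [0.0, 1.0, -0.9]
width: 0.094
t: 27.22
position: [0.4282, -0.0495, 0.1831]
eef_rot: [179.9, 0.0, 90.0]
force: [1.5, -0.6, 1.4]
width: 0.0938
[ 0.42969096 -0.04940114  0.18300061]
```

Down to TCP z = 0.0245, which puts the fingertips about 7 mm above the bench.

```bash
python3 -m creep '{"rot":[[0,0,0],[0,0,0],[0,0,0],[0,0,0],[0,0,0],[0,0,0],[0,0,0]],"offset":[[0,-0.05,2],[0,0,3.5],[0,0,3.5],[0,0,3.5],[0,0,2.5],[0,0,0.8],[0,0,0]],"gripper":[0,0,0,0,0,0,0]}'
python3 -m creep '{"rot":[[0,0,0],[0,0,0],[0,0,0],[0,0,0],[0,0,0],[0,0,0],[0,0,0],[0,0,0],[0,0,0],[0,0,0]],"offset":[[0,0,0],[0,0,0],[0,0,0],[0,0,0],[0,0,0],[0,0,0],[0,0,0],[0,0,0],[0,0,0],[0,0,0]],"gripper":[60,100,130,150,160,170,180,190,205,205]}' 12
python3 -m creep '{"rot":[[0,0,0],[0,0,0],[0,0,0],[0,0,0],[0,0,0],[0,0,0]],"offset":[[0,0,-1],[0,0,-3],[0,0,-4],[0,0,-4],[0,0,-3],[0,0,0]],"gripper":[205,205,205,205,205,205]}'
```

```text
t: 28.4
position: [0.4285, -0.0493, 0.0243]
eef_rot: [-180.0, -0.0, 90.0]
force: [0.6, 0.3, -0.0]
width: 0.0941
t: 29.65
position: [0.4283, -0.0493, 0.0244]
eef_rot: [180.0, -0.0, 90.0]
force: [0.3, -0.6, -0.2]
width: 0.0283
t: 30.4
position: [0.4304, -0.05, 0.1774]
eef_rot: [179.6, 0.1, 90.0]
force: [1.1, 0.7, -0.7]
width: 0.028
```

```bash
python3 -m creep '{"rot":[[0,0,0],[0,0,0],[0,0,0],[0,0,0],[0,0,0],[0,0,0],[0,0,0]],"offset":[[-0.6,2,0],[-1,3.5,0],[-1,3.7,0],[-1,3.7,0],[-0.8,3,0],[-0.5,1.55,0],[0,0,0]],"gripper":[205,205,205,205,205,205,205]}'
python3 -m creep '{"rot":[[0,0,0],[0,0,0],[0,0,0],[0,0,0],[0,0,0],[0,0,0],[0,0,0]],"offset":[[0,0,2],[0,0,3],[0,0,3],[0,0,3],[0,0,2],[0,0,0.4],[0,0,0]],"gripper":[205,205,205,205,205,205,205]}'; python3 -c "from h import *;chk('p1')"
```

```text
t: 31.28
position: [0.6022, -0.0982, 0.1719]
eef_rot: [-179.8, -0.1, 90.0]
force: [-0.9, -0.7, -0.9]
width: 0.0283
t: 32.15
position: [0.603, -0.0983, 0.0407]
eef_rot: [180.0, 0.0, 90.0]
force: [0.2, -0.2, -0.9]
width: 0.0284
pos [ 0.6038 -0.0986  0.0417]
```

View pics/p1.png

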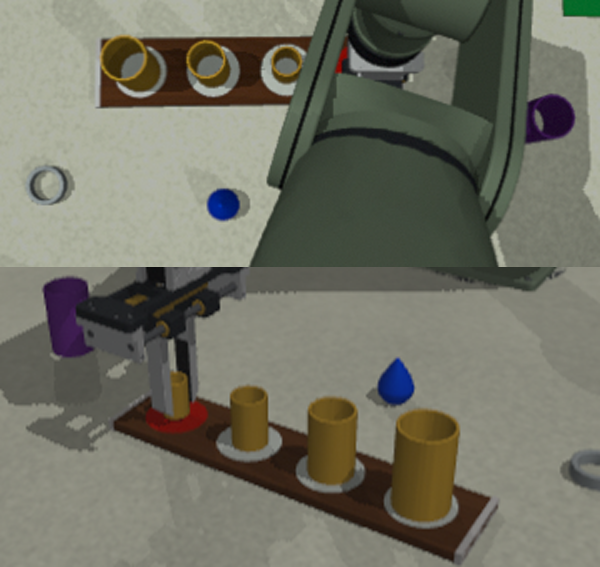

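Tube_1 is held upright above the red mark at (177,410), and the other three are standing. I'll release it, lift, then retract towards −y for a clear view.

```bash
python3 -m creep '{"rot":[[0,0,0],[0,0,0],[0,0,0],[0,0,0]],"offset":[[0,0,0.25],[0,0,0.1],[0,0,0.05],[0,0,0]],"gripper":[205,205,205,205]}'
python3 -m creep '{"rot":[[0,0,0],[0,0,0],[0,0,0],[0,0,0],[0,0,0],[0,0,0],[0,0,0],[0,0,0],[0,0,0],[0,0,0],[0,0,0]],"offset":[[0,0,0],[0,0,0],[0,0,0],[0,0,0],[0,0,0],[0,0,0],[0,0,-1],[0,0,-3],[0,0,-4],[0,0,-5],[0,0,-5]],"gripper":[190,160,120,60,0,0,0,0,0,0,0]}'
python3 -m creep '{"rot":[[0,0,0],[0,0,0],[0,0,0],[0,0,0],[0,0,0],[0,0,0],[0,0,0],[0,0,0],[0,0,0],[0,0,0]],"offset":[[-3,-2,0],[-4,-3,0],[-4,-3,0],[-4,-3,0],[-4,-3,0],[-4,-3,0],[-4,-3,0],[-4,-3,0],[-3,-2,0],[0,0,0]],"gripper":[0,0,0,0,0,0,0,0,0,0]}'
python3 - <<'E'
from h import *
img=manip.get_image("top")
for c in blobs(img,brass):
    m=c.mean(0); 
    if not(140<m[1]<200 and 190<m[0]<385): continue
    for k,y in((4,171.6),(3,81.6),(2,-8.4),(1,-98.5)):
        o,w=tube("top",c,k,.012)
        if abs(o[1]*1000-y)<25: print(k,m.round(),(o*1000).round(1),round(w*1000,1))
s=manip.get_image("scene")
for p in [(324,238),(365,252),(410,268)]:
    pass
chk("fin")
E
```

```text
t: 33.0
position: [0.6028, -0.0982, 0.0365]
eef_rot: [-180.0, -0.0, 90.0]
force: [-1.1, 0.3, 0.1]
width: 0.0278
t: 34.38
position: [0.6027, -0.0982, 0.2187]
eef_rot: [180.0, 0.0, 90.0]
force: [0.5, -0.8, 0.6]
width: 0.0939
t: 35.62
position: [0.3515, -0.4404, 0.2172]
eef_rot: [180.0, 0.1, 89.8]
force: [0.7, 1.3, -0.5]
width: 0.0942
1 [357. 169.] [592.  -90.8] 17.9
2 [311. 168.] [590.1  -6.6] 26.8
3 [263. 167.] [588.5  77.2] 33.8
1 [357. 169.] [601.7 -97.6] 28.0
4 [213. 168.] [584.6 159.7] 39.4
2 [311. 168.] [599.1  -7.2] 35.3
3 [269. 163.] [604.  75.] 64.6
4 [228. 181.] [586.6 181.3] 81.3
pos [ 0.3536 -0.4375  0.2166]
```

View pics/fin.png

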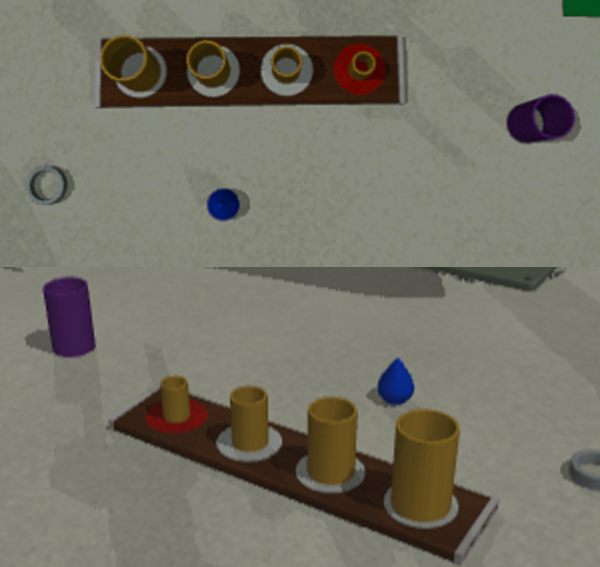

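All four stand on their marks in size order, and the collar, teardrop and purple tube look undisturbed. Tubes 1 and 2 measure within about 1.5 mm of centre. The readings for 3 and 4 were spoiled by the wood colour, so I'll check those in the scene view.

Run:
```python
from h import *
n="scene";img=manip.get_image(n);C=cam(n)[4][:2]
sb=lambda r,g,b:(r>70)&(g>.55*r)&(g<.9*r)&(r>1.8*b)
M={1:(604.8,-99.3),2:(602.6,-9),3:(600.5,81.1),4:(598.4,171.2)}
for c in blobs(img,sb,mina=60):
    m=c.mean(0)
    if not(270<m[0]<440 and 200<m[1]<270): continue
    k=1+sum(m[0]>v for v in(305,345,388)); r=SZ[k][0]; P=cast(n,c,.012); o=P.mean(0)
    for _ in range(5):
        d=o-C;d/=np.linalg.norm(d);e=np.array([-d[1],d[0]]); b=(P@d).min(); Q=P[P@d<b+.03]
        o=d*(b+r)+e*((Q@e).max()+(Q@e).min())/2
    print(k,m.round(),"tube-mark mm",(o*1000-M[k]).round(1),"w",round(np.ptp(Q@e)*1000,1))
```

```text
4 [412. 248.] tube-mark mm [-2.2  0.6] w 47.9
3 [366. 236.] tube-mark mm [-2.2  0.6] w 40.6
2 [324. 225.] tube-mark mm [-2.2 -0.2] w 34.6
1 [287. 216.] tube-mark mm [-1.2  0.4] w 26.6
```

```bash
python3 -c "
from workcell import manip
print(manip.sign_off(), manip.sense()['t'])"
```

```text
the job is handed in; nothing more can be done
the job is handed in; nothing more can be done
```

The job is done and handed in. All four tubes stand upright on the rail in size order, with tube_1 on the red mark, then tubes 2 and 3, and tube_4 on the end mark. It took about 36 s of the 106 s allowed. I picked and placed tubes 4, 3, 2, 1 in turn and parked the arm clear of everything.

- **Centring:** In the side ("scene") view each tube's base is within about 2.3 mm of its mark's centre. Most of that is about 2 mm in −x, probably bias from the colour mask and calibration. The top view put tubes 1 and 2 within about 1.5 mm.
- **Check that failed:** The top-view reading for tubes 3 and 4 was not usable, because the colour mask picked up the wooden rail as well. Their centring rests on the side view and the gripper's position at release.
- **Everything else:** In the last pictures the collar, teardrop and purple tube look unmoved. I judged that by eye and did not measure it. The largest force component in any move report was under 3 N.

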